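Unlock and prime a new scrub pump

TASK

Put the new pump bottle in the steel holder into service: pull the orange transport clip off sideways from under its pump head and leave it in the blue waste tray. Then press the pump head fully down, hold it firmly against its stop for a second without ramming it, and let it spring back up. Leave everything else on the bench where it stands.

Things in the scene. Friction and masses are not known exactly. Their poses are not given: they have to be found in the camera images.
- pump_bottle: pale pink pump bottle (76 mm across, screw cap 40 mm across with its top 190 mm above the bench) held immovably by a steel bench holder (base plate 115 x 100 x 5 mm, upright at the back, band round the bottle at 92 mm). Origin: on the bottle's axis at bench level; z up; the spout points along its own -x. Only this bottle has the orange clip.
- pump_head: white head of that bottle, 20 mm high, 36 mm across, on a 14 mm stem. Origin: centre of its flat pressing face, 232 mm above the bench at rest. Slides straight down against a spring (2.5 to 5 N) to a hard stop. Strokes differ from pump to pump (12 to 22 mm): only the sharp rise of force tells. Keep leaning on the stop with 10 to 20 N (30 N is too much). The clip blocks it.
- spout_tip (a point): end of the white head's spout, which is 15 mm wide, 10 mm high and reaches 62 mm from the axis.
- lock_clip: orange plastic clip, 20.5 mm high, 24 g: a C-shaped collar 23 mm across round the stem, between screw cap and head. Origin: on the collar's axis, at its underside (190 mm above the bench); z up. Its pull tab sticks out along its own -x. Springy jaws hold it: pulled level along its own -x, tab first, it lets go at 9 to 18 N and is clear of the head after 35 mm.
- clip_pad (a point): centre of the tab's upright grip pad, 37 mm from the stem's axis: the pad is 26 mm long (clip's x), 10 mm thick (clip's y), 20.5 mm high. The tab starts out pointing anywhere from square to the spout to straight away from it.
- waste_tray: open blue plastic tray, loose, 120 mm (its x) by 160 mm (its y), 50 mm high, walls and floor 4 mm; origin: centre of its underside.
- scrub_bottle: bystander: pale blue pump bottle already in use, with a blue head and no clip, loose, 76 mm across, 227 mm high, spout reaching 62 mm from the axis along its own -x; origin: centre of its underside.
- amber_bottle: bystander: amber glass reagent bottle with black cap, 64 mm across, 140 mm high; origin: centre of its underside.
- slide_box: bystander: flat green plastic slide box, 90 x 100 x 36 mm; origin: centre of its underside.
- sample_cup: bystander: white sample cup with yellow lid, 64 mm across, 69 mm high; origin: centre of its underside.
- tube_rack: bystander: ivory tube rack, 75 x 245 mm, 58 mm high, with six capped tubes standing to 88 mm; origin: centre of its underside.
There are look-alikes about, which are no part of the job. Several things have the shape of the lock_clip; the one meant has the colours described above.

How it is judged:
On the way, in this order (a step that is already met when the one before it is completed fails the run):
1. the clip is off the stem and clear of the pump head (horizontal distance between lock_clip and pump_bottle above 0.035 m), for 0.1 s.
2. the clip has been left in the blue tray (x of lock_clip in the frame of waste_tray between -0.056 and 0.056 m and y of lock_clip in the frame of waste_tray between -0.076 and 0.076 m and z of lock_clip in the frame of waste_tray between -0.005 and 0.05 m and contact force between lock_clip and the fingers below 0.1 N), for 0.2 s.
3. the pump head is pressed onto its stop and held there, bearing on it (z of pump_head in the frame of pump_bottle below 0.2215 m and contact force between pump_head and the fingers above 7 N), for 0.5 s.
At the end, for the whole second after the job is handed in: the clip lies still inside the blue tray (its collar within the walls and no higher than the rim), let go, and the pump head stands fully up again (within 2 mm), after having been held down on its bottom stop, bearing on it (over 7 N, where the spring alone gives 5 N), for half a second (all of step 2 and linear speed of lock_clip below 0.02 m/s and z of pump_head in the frame of pump_bottle above 0.23 m); the robot touches nothing.
It fails at once if the pump head is rammed (more than 30 N) (contact force between pump_head and the fingers above 30 N or contact force between pump_head and the arm above 30 N).
It fails at once if a bystander is shifted more than 30 mm or the tray more than 50 mm, or one of the bottles is tipped over (distance of any of scrub_bottle, amber_bottle, slide_box, sample_cup, tube_rack from where it was at the start of the episode above 0.03 m or distance of waste_tray from where it was at the start of the episode above 0.05 m or angle between any of scrub_bottle, amber_bottle, sample_cup's own z axis and vertical above 0.3 rad).
It also fails if it takes over 64 s, if anything falls off the work surface, if the arm or the gripper's body presses on something with over 40 N, if the wrist force passes 120 N, or if a joint passes its speed limit or range.

ROBOT

A 6-joint arm with a two-finger parallel gripper is mounted at the origin on the work surface. World frame = base frame: x ahead of the robot, y to its left, z up, the work surface at z = 0. Lengths are in m, angles in rad, forces in N, time in s.
With the tool pointing down it reaches from about 0.35 to 0.775 m from the base axis. Payload 7.3 kg.
Tool frame: the origin (TCP) lies midway between the tips of the shut fingers; the grasp point (between the pads) lies 19 mm behind it; z points along the fingers, y is the line along which they close (so a half turn about z gives the same grasp; the last joint's range is limited). The gripper opens to 92 mm and grips with 3 to 60 N. Pads are 19 mm wide; open, the fingers measure 130 mm over their backs; the gripper's body (75 mm by 190 mm) begins 47 mm behind the grasp point.
Start: joints at [1.183, 0.342, 1.524, -0, 1.275, -0.146], TCP at [0.126, 0.51, 0.227] pointing down, gripper open.
Joint ranges: [-2.53, 2.53], [-0.77, 2.02], [0.04, 2.7], [-1, 4.14], [0.28, 2.66], [-3.11, 3.11]. Speed limits (rad/s): [2.57, 2.57, 3.14, 3.14, 3.14, 3.14].

INTERFACE

Orientations are given as [roll, pitch, yaw] about the fixed x, y, z axes, in that order (R = Rz(yaw) Ry(pitch) Rx(roll)).
In Python, from cell import robot, read_camera, camera_params, nets gives the robot as it stands. The module is installed in compiled form; this text tells all that it offers.
- The arm moves only by the tool step_arm, never from a script. Its argument "steps" is a list of rows, each an object of numbers: "x", "y", "z": the shift along the tool's x, y, z as a fraction of full scale; "rx", "ry", "rz": the turn, a rotation vector about the tool's x, y, z as a fraction of full scale; "claw": the opening, from -1 (shut) to 1 (fully open). In form: [{"x": .., "y": .., "z": .., "rx": .., "ry": .., "rz": .., "claw": ..}, ...]. A call has 1 to 12 rows; each row is the pose to reach, as a shift and turn from the pose commanded when the call began, along the tool's axes at that moment; what a row does not reach only later rows make up. Full scale, the value 1, is 750 mm for a shift and pi/4 rad for a turn. A row lasts 1/12 s, in which the tool goes at most 41.7 mm and 7.16 degrees, less where a joint would pass 70% of its speed; a pose out of reach is approached as far as the arm can. A call with a number of a shift or a turn outside -1 to 1 is refused whole. A call with a gripper value outside its range is refused whole. The fingers move at their own pace and stop on an object; "squeeze" is the grip in N (left out, the last holds). Time passes only in rows, so rows that repeat a pose let the fingers close. It gives the time, the measured TCP pose, the force, the opening and the grip force at its end, in the units of the state.
- robot.observe(): the state, without advancing time (a new reading comes with each control period).
- read_camera(name): name is "scene" or "top" or "wrist"; returns (picture, depth): 400x640x3 uint8, blue, green, red; 400x640 float32, m along the optical axis (not along the pixel's ray), 0 where there is no reading.
- camera_params(name): a dict with "fx", "fy", "cx", "cy" (pixels), "k1" (the pictures are not rectified: a ray, as slopes to the right and down, at radius r is drawn at 1 + k1 r^2 times it, then the intrinsics apply), "R" (3x3) and "t" (3): a world point X has camera coordinates R X + t; the wrist camera has in their place "hand_eye" (4x4, takes a point from camera to tool coordinates, whose origin is the TCP and whose axes are the flange's). Camera axes: x right, y down, z forward; pixel columns grow to the right and rows downward; lengths in m; the calibration is good to about 2 mm. A picture is of the moment at which its call begins: read the wrist's pose just before it. camera_params takes no time and is no camera call.
- robot.hand_in(): hands the job in; it is judged then, once.
Trained networks look in the newest picture that a camera, given by its name, has taken for a name from the list of things; names that differ only in an ending like _2 or _b are one class to them, and where a whole thing is asked for, a point or a joint stands for the part that bears it (a point fixed in the world has none). Each returns a list of dicts, best first, with "conf" (0 to 1); they miss things now and then, are a little off and sometimes report something else, mostly with a low value. They report only what shows in the picture. A call takes as long as a camera call. They do not tell look-alikes from the thing itself.
- nets.masks_of(camera, query): "region" (400x640 bool, what is visible of it) and "box" ([left, top, right, bottom] in pixels, round what is visible of it).
- nets.landmark_of(camera, query): "pixel" ([row, column] in pixels: a listed point, or the origin of a listed thing).
The state is a dict: "time": time; "qpos": joint angles; "qvel": joint speeds; "joint_efforts": joint torques, N m; "tool_pos": TCP position; "tool_rot": TCP orientation; "contact_force": force on the tool from outside, world axes, zero at the start; "torque": the same for the moment, N m; "opening": finger opening in m; "grip_force": force on a finger pad.
Only numpy, scipy, OpenCV 4.12 (cv2) and the standard library are available. Lean on these libraries where they do the work, as an engineer would, in place of code of your own. Each camera call takes 0.05 s, during which the arm holds its last target. There are 200 camera calls.

## Working session

There is one attempt and no reset: what is moved stays moved. The work goes in short steps, Python scripts to look and compute and a tool call to move; the robot and the scene stay as the last step left them, time stands still between calls to the robot, and variables do not carry over. Pictures are saved under pics/ and viewed, at most 10 in all, crops included, and the job is handed in when it is done.

Besides the shell and the picture viewer there is one more tool, called after "Request:" as a command line: name --argument value ..., lists and objects as JSON in quotes. step_arm: Moves the arm, as the interface text tells. Its arguments: {"type":"object","properties":{"steps":{"type":"array","items":{"type":"object","properties":{"x":{"type":"number","minimum":-1,"maximum":1},"y":{"type":"number","minimum":-1,"maximum":1},"z":{"type":"number","minimum":-1,"maximum":1},"rx":{"type":"number","minimum":-1,"maximum":1},"ry":{"type":"number","minimum":-1,"maximum":1},"rz":{"type":"number","minimum":-1,"maximum":1},"claw":{"type":"number"}}}},"squeeze":{"type":"number"}},"required":["steps"]}

```bash
mkdir -p pics
cat > h.py <<'E'
import numpy as np, cv2
from scipy.spatial.transform import Rotation as Ro
from cell import robot, read_camera, camera_params, nets
def pose():
    s=robot.observe(); return Ro.from_euler('xyz',s['tool_rot']).as_matrix(), np.array(s['tool_pos'])
def ext(cam,p,pz=None):
    if cam=='wrist':
        R,t=pz if pz else pose(); T=np.eye(4);T[:3,:3]=R;T[:3,3]=t
        return T@np.array(p['hand_eye'])
    T=np.eye(4);T[:3,:3]=p['R'];T[:3,3]=p['t'];return np.linalg.inv(T)
def slope(p,rc):
    rc=np.atleast_2d(np.array(rc,float)); d=np.stack([(rc[:,1]-p['cx'])/p['fx'],(rc[:,0]-p['cy'])/p['fy']],1)
    u=d.copy()
    for _ in range(20): u=d/(1+p['k1']*(u**2).sum(1,keepdims=True))
    return u
def pts(cam,rc,depth,pz=None):
    p=camera_params(cam);u=slope(p,rc);rc=np.atleast_2d(rc).astype(int);z=depth[rc[:,0],rc[:,1]]
    C=np.c_[u*z[:,None],z];T=ext(cam,p,pz);return C@T[:3,:3].T+T[:3,3]
def atz(cam,rc,h,pz=None):
    p=camera_params(cam);u=slope(p,rc);T=ext(cam,p,pz);d=np.c_[u,np.ones(len(u))]@T[:3,:3].T
    return T[:3,3]+d*((h-T[2,3])/d[:,2:])
E
python3 - <<'E'
from h import *
for c in ['top','scene']:
    im,d=read_camera(c); cv2.imwrite(f'pics/{c}1.png',im)
    for q,h in [('lock_clip',.19),('clip_pad',.2),('pump_head',.232),('spout_tip',.22),('waste_tray',0.),('pump_bottle',0),('scrub_bottle',0.),('amber_bottle',0),('slide_box',0),('sample_cup',0),('tube_rack',0)]:
        for r in nets.landmark_of(c,q)[:4]:
            print(c,q,round(r['conf'],2),np.round(r['pixel']),atz(c,r['pixel'],h).round(3))
print(robot.observe())
E
```

```text
top lock_clip 0.68 [269. 213.] [[0.363 0.247 0.19 ]]
top lock_clip 0.6 [200. 332.] [[ 0.543 -0.05   0.19 ]]
top lock_clip 0.59 [190. 295.] [[0.566 0.046 0.19 ]]
top clip_pad 0.52 [187. 326.] [[ 0.574 -0.034  0.2  ]]
top spout_tip 0.81 [219. 336.] [[ 0.493 -0.059  0.22 ]]
top waste_tray 0.62 [214. 209.] [[0.512 0.315 0.   ]]
top waste_tray 0.59 [220. 336.] [[ 0.5   -0.075  0.   ]]
top pump_bottle 0.93 [206. 330.] [[ 0.544 -0.057  0.   ]]
top scrub_bottle 0.93 [214. 414.] [[ 0.524 -0.314  0.   ]]
top amber_bottle 0.73 [268. 210.] [[0.347 0.305 0.   ]]
top amber_bottle 0.73 [213. 209.] [[0.513 0.315 0.   ]]
top slide_box 0.9 [269. 408.] [[ 0.357 -0.295  0.   ]]
top sample_cup 0.91 [143. 265.] [[0.738 0.151 0.   ]]
top sample_cup 0.59 [199. 331.] [[ 0.565 -0.058  0.   ]]
top tube_rack 0.7 [144. 346.] [[ 0.738 -0.102  0.   ]]
top tube_rack 0.22 [266. 212.] [[0.352 0.299 0.   ]]
scene lock_clip 0.58 [262. 350.] [[0.72  0.097 0.19 ]]
scene lock_clip 0.45 [184. 316.] [[ 0.542 -0.048  0.19 ]]
scene lock_clip 0.31 [292. 261.] [[ 0.84  -0.029  0.19 ]]
scene clip_pad 0.55 [259. 364.] [[0.71  0.1
[... 915 characters left out ...]
.356 -0.131  0.   ]]
{'time': 1.2, 'qpos': array([ 1.18300791e+00,  3.42014436e-01,  1.52410257e+00,  2.73068791e-05,
        1.27539374e+00, -1.46027246e-01]), 'qvel': array([-0.00171876, -0.00090218,  0.00029357, -0.00021943,  0.00059271,
       -0.00043843]), 'joint_efforts': array([ 6.94048649e-04, -4.31142640e+01, -2.44475698e+01,  7.18156155e-02,
        4.85641882e-02,  3.49449886e-05]), 'tool_pos': array([0.12568394, 0.50975541, 0.22673211]), 'tool_rot': array([ 3.14150782e+00, -1.39283445e-05,  2.89982354e+00]), 'contact_force': array([-0.4236396 , -0.45534683, -0.10289772]), 'torque': array([-0.02357124,  0.00027953, -0.00388593]), 'grip_force': 0.0, 'opening': 0.09166681708212764}
```

Run:
```python
import cv2,numpy as np
a=cv2.imread('pics/top1.png')[110:310,170:450];b=cv2.imread('pics/scene1.png')[130:350,190:510]
cv2.imwrite('pics/topc.png',cv2.resize(a,None,fx=2.85,fy=2.85,interpolation=2));cv2.imwrite('pics/scc.png',cv2.resize(b,None,fx=2.5,fy=2.5,interpolation=2))
```

```text
(no output)
```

View pics/topc.png

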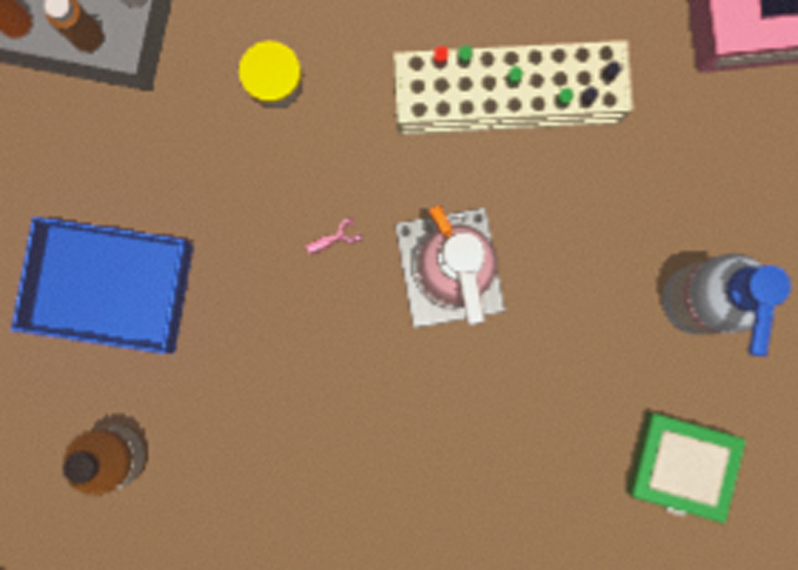

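View pics/scc.png

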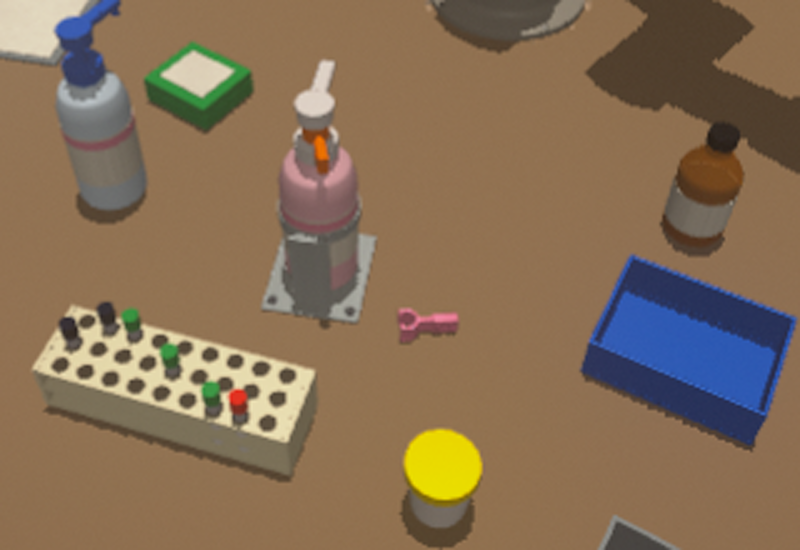

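Top view: the orange clip is at (187,326), with its tab pointing +x+y. It sits under the white head at about (200,332). The look-alike is a pink clip lying on the bench at about (193,290). The blue tray is at (210,205), and the spout points to −x. I choose the orange one. Next I measure it.

```bash
cat >> h.py <<'E'
def orange(im): 
    h=cv2.cvtColor(im,cv2.COLOR_BGR2HSV); return (h[...,0]>=6)&(h[...,0]<=17)&(h[...,1]>200)&(h[...,2]>140)
E
python3 - <<'E'
from h import *
for c,box in [('top',(170,215,310,350)),('scene',(160,210,300,335))]:
    im,d=read_camera(c); m=orange(im);k=np.zeros_like(m);k[box[0]:box[1],box[2]:box[3]]=1
    rc=np.argwhere(m&k); P=pts(c,rc,d); print(c,len(P)); print(np.c_[rc,P.round(3)][::max(1,len(P)//14)])
    h=cv2.cvtColor(im,cv2.COLOR_BGR2HSV); rc=np.argwhere(k&(h[...,1]<50)&(h[...,2]>150));P=pts(c,rc,d)
    q=P[(P[:,2]>.226)]; print('head',len(q),np.median(q,0),q.min(0),q.max(0))
im,d=read_camera('top');r=nets.masks_of('top','waste_tray')
for x in r[:2]: 
    rc=np.argwhere(x['region']);P=pts('top',rc,d);q=P[(P[:,2]>.04)];print(x['conf'],x['box'],len(q)); print(cv2.minAreaRect(q[:,:2].astype(np.float32)) if len(q)>5 else 0, np.median(q[:,2]) if len(q) else 0)
p=camera_params('wrist');print(np.array(p['hand_eye']).round(3),p['fx'],p['cx'])
E
```

```text
top 32
[[ 1.83e+02  3.22e+02  5.83e-01 -2.30e-02  2.12e-01]
 [ 1.83e+02  3.24e+02  5.83e-01 -2.80e-02  2.11e-01]
 [ 1.84e+02  3.22e+02  5.81e-01 -2.30e-02  2.10e-01]
 [ 1.84e+02  3.24e+02  5.80e-01 -2.80e-02  2.13e-01]
 [ 1.85e+02  3.23e+02  5.78e-01 -2.60e-02  2.09e-01]
 [ 1.85e+02  3.25e+02  5.78e-01 -3.10e-02  2.09e-01]
 [ 1.86e+02  3.23e+02  5.76e-01 -2.60e-02  2.09e-01]
 [ 1.86e+02  3.25e+02  5.76e-01 -3.10e-02  2.10e-01]
 [ 1.87e+02  3.24e+02  5.73e-01 -2.90e-02  2.11e-01]
 [ 1.88e+02  3.24e+02  5.71e-01 -2.90e-02  2.11e-01]
 [ 1.88e+02  3.26e+02  5.71e-01 -3.40e-02  2.08e-01]
 [ 1.89e+02  3.25e+02  5.68e-01 -3.10e-02  2.09e-01]
 [ 1.89e+02  3.27e+02  5.68e-01 -3.60e-02  2.11e-01]
 [ 1.90e+02  3.26e+02  5.66e-01 -3.40e-02  2.11e-01]
 [ 1.91e+02  3.25e+02  5.63e-01 -3.10e-02  2.09e-01]
 [ 1.91e+02  3.27e+02  5.64e-01 -3.70e-02  2.06e-01]]
head 218 [ 0.53791476 -0.05061821  0.23126668] [ 0.44793628 -0.06539319  0.22718849] [0.55817753 0.0039238  1.12411299]
scene 43
[[ 1.84e+02  3.16e+02  5.60e-01 -4.10e-02  2.06e-01]
 [ 1.85e+02  3.16e+02  5.59e-01 -4.10e-02  2.03e-01]
 [ 1.85e+
[... 425 characters left out ...]
2  3.17e+02  5.82e-01 -2.90e-02  2.09e-01]
 [ 1.91e+02  3.20e+02  5.78e-01 -2.30e-02  2.08e-01]
 [ 1.92e+02  3.18e+02  5.84e-01 -2.50e-02  2.09e-01]
 [ 1.93e+02  3.17e+02  5.86e-01 -2.70e-02  2.08e-01]
 [ 1.93e+02  3.20e+02  5.84e-01 -2.10e-02  2.07e-01]]
head 171 [ 0.54136515 -0.04896342  0.23007534] [ 0.50308165 -0.06453013  0.22707711] [1.14724317 0.23127123 0.82056011]
0.67 [175.7, 188.4, 234.6, 234.9] 331
((0.5056860446929932, 0.19814863801002502), (0.4001874029636383, 0.11950001120567322), 82.51322937011719) 0.0491469731592058
[[ 0.    -0.97  -0.245  0.066]
 [ 1.     0.     0.    -0.   ]
 [-0.    -0.245  0.97  -0.159]
 [ 0.     0.     0.     1.   ]] 354.37230952858584 317.3140367657219
```

```bash
cat >> h.py <<'E'
def go(goal,yaw):
    "fractions for step_arm to reach goal TCP / yaw (tool down)"
    R,t=pose(); G=Ro.from_euler('xyz',[np.pi,0,yaw]).as_matrix()
    print('shift',(R.T@(np.array(goal)-t)/.75).round(4),'turn',(Ro.from_matrix(R.T@G).as_rotvec()/(np.pi/4)).round(4))
E
python3 -c "
from h import *
go([.27,.34,.32],2.9-.785);go([.42,.16,.32],2.9-1.57);go([.574,-.029,.31],.54)"
```

```text
shift [-0.241  -0.1737 -0.1244] turn [ 1.000e-04 -0.000e+00  9.992e-01]
shift [-0.4927 -0.3588 -0.1244] turn [ 1.0000e-04 -1.0000e-04  1.9987e+00]
shift [-0.7524 -0.5543 -0.1111] turn [ 1.0000e-04 -2.0000e-04  3.0046e+00]
```

Request:
step_arm --steps '[{"x": -0.05, "y": -0.036, "z": -0.06, "rz": 0.15, "claw": 0}, {"x": -0.49, "y": -0.36, "z": -0.124, "rz": 1, "claw": 0}, {"x": -0.49, "y": -0.36, "z": -0.124, "rz": 1, "claw": 0}, {"x": -0.49, "y": -0.36, "z": -0.124, "rz": 1, "claw": 0}, {"x": -0.49, "y": -0.36, "z": -0.124, "rz": 1, "claw": 0}, {"x": -0.49, "y": -0.36, "z": -0.124, "rz": 1, "claw": 0}, {"x": -0.49, "y": -0.36, "z": -0.124, "rz": 1, "claw": 0}, {"x": -0.49, "y": -0.36, "z": -0.124, "rz": 1, "claw": 0}, {"x": -0.49, "y": -0.36, "z": -0.124, "rz": 1, "claw": 0}, {"x": -0.49, "y": -0.36, "z": -0.124, "rz": 1, "claw": 0}, {"x": -0.49, "y": -0.36, "z": -0.124, "rz": 1, "claw": 0}, {"x": -0.49, "y": -0.36, "z": -0.124, "rz": 1, "claw": 0}]'

```text
$.steps[0]: bad value
```

```bash
python3 -c "
from h import *
print(robot.observe()['qpos']);go([.574,-.029,.31],.54)"
```

```text
[ 1.18299698e+00  3.41992960e-01  1.52409220e+00  1.08421410e-05
  1.27540232e+00 -1.45981189e-01]
shift [-0.7524 -0.5543 -0.1111] turn [ 1.0000e-04 -2.0000e-04  3.0046e+00]
```

Request:
step_arm --steps '[{"x": -0.05, "y": -0.036, "z": -0.06, "rx": 0, "ry": 0, "rz": 0.15, "claw": 0}, {"x": -0.49, "y": -0.36, "z": -0.124, "rx": 0, "ry": 0, "rz": 1, "claw": 0}, {"x": -0.49, "y": -0.36, "z": -0.124, "rx": 0, "ry": 0, "rz": 1, "claw": 0}, {"x": -0.49, "y": -0.36, "z": -0.124, "rx": 0, "ry": 0, "rz": 1, "claw": 0}, {"x": -0.49, "y": -0.36, "z": -0.124, "rx": 0, "ry": 0, "rz": 1, "claw": 0}, {"x": -0.49, "y": -0.36, "z": -0.124, "rx": 0, "ry": 0, "rz": 1, "claw": 0}, {"x": -0.49, "y": -0.36, "z": -0.124, "rx": 0, "ry": 0, "rz": 1, "claw": 0}, {"x": -0.49, "y": -0.36, "z": -0.124, "rx": 0, "ry": 0, "rz": 1, "claw": 0}, {"x": -0.49, "y": -0.36, "z": -0.124, "rx": 0, "ry": 0, "rz": 1, "claw": 0}, {"x": -0.49, "y": -0.36, "z": -0.124, "rx": 0, "ry": 0, "rz": 1, "claw": 0}, {"x": -0.49, "y": -0.36, "z": -0.124, "rx": 0, "ry": 0, "rz": 1, "claw": 0}, {"x": -0.49, "y": -0.36, "z": -0.124, "rx": 0, "ry": 0, "rz": 1, "claw": 0}]'

```text
time: 2.4
tool_pos: [0.4208, 0.1558, 0.3205]
tool_rot: [3.14, 0.002, 2.111]
contact_force: [0.7, -0.4, -0.8]
opening: 0.0461
grip_force: 0.0
```

```bash
python3 -c "
from h import *
print(robot.observe()['qpos']);go([.574,-.029,.31],.54)"
```

```text
[ 0.18473555  0.13643527  1.53881574 -0.00161641  1.4640341  -0.35497848]
shift [-0.3164  0.0485  0.0148] turn [3.9000e-03 7.0000e-04 1.9999e+00]
```

Request:
step_arm --steps '[{"x": -0.316, "y": 0.0485, "z": 0.015, "rx": 0, "ry": 0, "rz": 1, "claw": 0}, {"x": -0.316, "y": 0.0485, "z": 0.015, "rx": 0, "ry": 0, "rz": 1, "claw": 0}, {"x": -0.316, "y": 0.0485, "z": 0.015, "rx": 0, "ry": 0, "rz": 1, "claw": 0}, {"x": -0.316, "y": 0.0485, "z": 0.015, "rx": 0, "ry": 0, "rz": 1, "claw": 0}, {"x": -0.316, "y": 0.0485, "z": 0.015, "rx": 0, "ry": 0, "rz": 1, "claw": 0}, {"x": -0.316, "y": 0.0485, "z": 0.015, "rx": 0, "ry": 0, "rz": 1, "claw": 0}, {"x": -0.316, "y": 0.0485, "z": 0.015, "rx": 0, "ry": 0, "rz": 1, "claw": 0}]'

```text
time: 2.98
tool_pos: [0.5742, -0.0295, 0.3065]
tool_rot: [-3.141, 0.002, 1.318]
contact_force: [-1.5, 1.1, -0.3]
opening: 0.046
grip_force: 0.0
```

Request:
step_arm --steps '[{"x": 0, "y": 0, "z": 0, "rx": 0, "ry": 0, "rz": 1, "claw": 0}, {"x": 0, "y": 0, "z": 0, "rx": 0, "ry": 0, "rz": 1, "claw": 0}, {"x": 0, "y": 0, "z": 0, "rx": 0, "ry": 0, "rz": 1, "claw": 0}, {"x": 0, "y": 0, "z": 0, "rx": 0, "ry": 0, "rz": 1, "claw": 0}, {"x": 0, "y": 0, "z": 0, "rx": 0, "ry": 0, "rz": 1, "claw": 0}, {"x": 0, "y": 0, "z": 0, "rx": 0, "ry": 0, "rz": 1, "claw": 0}, {"x": 0, "y": 0, "z": 0, "rx": 0, "ry": 0, "rz": 1, "claw": 0}, {"x": 0, "y": 0, "z": 0, "rx": 0, "ry": 0, "rz": 1, "claw": 0}]'

```text
time: 3.65
tool_pos: [0.5715, -0.0244, 0.3084]
tool_rot: [-3.141, 0.0, 0.542]
contact_force: [0.4, -0.5, -0.1]
opening: 0.046
grip_force: 0.0
```

Run:
```python
from h import *
pz=pose(); print(pz[1],robot.observe()['tool_rot'])
im,d=read_camera('wrist'); cv2.imwrite('pics/w1.png',im)
m=orange(im);n,l,st,ce=cv2.connectedComponentsWithStats(m.astype(np.uint8));print(st[1:][st[1:,4]>30])
rc=np.argwhere(m);P=pts('wrist',rc,d,pz);ok=(P[:,2]>.2)&(P[:,2]<.216);q=P[ok];print(len(q),np.median(q[:,2]))
r=cv2.minAreaRect((q[:,:2]*1000).astype(np.float32));print(r,cv2.boxPoints(r).round(1).tolist())
v=np.linalg.svd(q[:,:2]-q[:,:2].mean(0),full_matrices=False)[2][0];print(q.mean(0),v,np.arctan2(v[1],v[0]))
h=cv2.cvtColor(im,cv2.COLOR_BGR2HSV);rc=np.argwhere((h[...,1]<60)&(h[...,2]>120));P=pts('wrist',rc,d,pz);q=P[(abs(P[:,2]-.231)<.004)]
print('head',len(q),np.median(q,0),q.min(0),q.max(0))
for n in ['clip_pad','pump_head','lock_clip','spout_tip']:
  for x in nets.landmark_of('wrist',n)[:2]: print(n,x['conf'],x['pixel'],atz('wrist',x['pixel'],{'clip_pad':.2,'pump_head':.232,'lock_clip':.19,'spout_tip':.22}[n],pz))
```

```text
[ 0.57153996 -0.02442455  0.30837596] [-3.14140572e+00  4.61725994e-05  5.42336605e-01]
[]
89 0.21082959431225623
((570.4877319335938, -31.81476402282715), (33.9350471496582, 8.274036407470703), 31.18267822265625) [[553.7999877929688, -37.099998474121094], [558.0999755859375, -44.099998474121094], [587.0999755859375, -26.600000381469727], [582.9000244140625, -19.5]]
[ 0.57260751 -0.03027142  0.21062314] [-0.8435553  -0.53704231] -2.574665687626263
head 1575 [ 0.54317733 -0.05074872  0.23221566] [ 0.48428923 -0.06629744  0.22726494] [ 0.56057531 -0.03101191  0.23436782]
clip_pad 0.85 [200.6, 322.8] [[ 0.57322132 -0.02796591  0.2       ]]
clip_pad 0.56 [118.2, 236.5] [[0.59387799 0.05921728 0.2       ]]
pump_head 0.58 [263.5, 327.6] [[ 0.54176317 -0.05055092  0.232     ]]
lock_clip 0.61 [244.0, 325.5] [[ 0.54065492 -0.05058452  0.19      ]]
lock_clip 0.6 [123.7, 268.7] [[0.60170306 0.0377386  0.19      ]]
spout_tip 0.8 [329.3, 294.6] [[ 0.47525255 -0.06087166  0.22      ]]
```

View pics/w1.png

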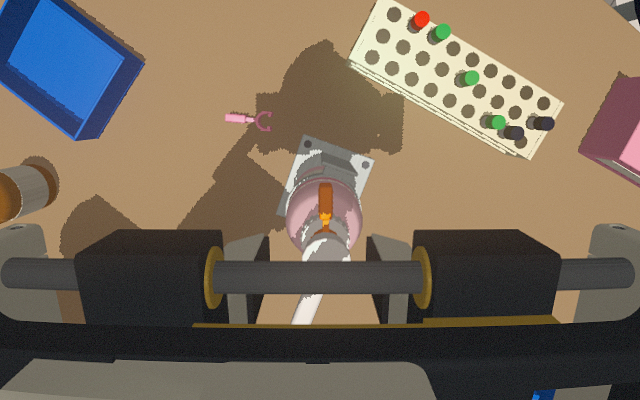

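The wrist view shows the orange tab at (200,324), jutting out from under the white head, and the pink look-alike on the bench at (120,250). The choice is confirmed. I'll refine the angle with the shaded orange included.

Run:
```python
from h import *
pz=pose(); im,d=read_camera('wrist')
h=cv2.cvtColor(im,cv2.COLOR_BGR2HSV);m=(h[...,0]>=5)&(h[...,0]<=18)&(h[...,1]>190)&(h[...,2]>70)
m[:,:300]=0;m[:,350:]=0;m[:170]=0;m[245:]=0
rc=np.argwhere(m);P=pts('wrist',rc,d,pz);q=P[abs(P[:,2]-.2105)<.0035];print(len(rc),len(q))
r=cv2.minAreaRect((q[:,:2]*1000).astype(np.float32));print(r)
A=np.array([.542,-.0505]);rel=q[:,:2]-A;rad=np.hypot(*rel.T)
s=q[rad>.026][:,:2];v=np.linalg.svd(s-s.mean(0),full_matrices=False)[2][0];print('pad',s.mean(0),np.arctan2(*(v*np.sign(v[0]))[::-1]),rad.max())
c=s.mean(0)-A;print('dir from axis',np.arctan2(c[1],c[0]))
# per-row midlines
for r0 in range(180,232,5):
    k=rc[(rc[:,0]==r0)]
    if len(k): print(r0,k[:,1].min(),k[:,1].max(),atz('wrist',[r0,k[:,1].mean()],.2105,pz).round(4))
```

```text
335 324
((570.192138671875, -31.560367584228516), (35.012107849121094, 9.024673461914062), 31.27308464050293)
pad [ 0.5757082 -0.0283004] 0.5174833194369398 0.051493545288661284
dir from axis 0.5823842699746106
190 321 331 [[ 0.5834 -0.0242  0.2105]]
195 319 331 [[ 0.5799 -0.0257  0.2105]]
200 320 330 [[ 0.5765 -0.0274  0.2105]]
205 320 331 [[ 0.5735 -0.0301  0.2105]]
210 321 331 [[ 0.5702 -0.032   0.2105]]
215 320 330 [[ 0.5661 -0.0329  0.2105]]
220 322 328 [[ 0.5633 -0.0358  0.2105]]
225 324 327 [[ 0.5601 -0.0382  0.2105]]
230 319 329 [[ 0.5564 -0.0398  0.2105]]
```

```bash
python3 -c "
from h import *
go([.5765,-.0288,.23],.542);go([.5765,-.0288,.183],.542)"
```

```text
shift [0.0026 0.0084 0.1046] turn [-0.0001 -0.0001  0.003 ]
shift [0.0026 0.0084 0.1673] turn [-0.0001 -0.0001  0.003 ]
```

Request:
step_arm --squeeze 35 --steps '[{"x": 0.0026, "y": 0.0084, "z": 0.04, "rx": 0, "ry": 0, "rz": 0, "claw": 0}, {"x": 0.0026, "y": 0.0084, "z": 0.08, "rx": 0, "ry": 0, "rz": 0, "claw": 0}, {"x": 0.0026, "y": 0.0084, "z": 0.11, "rx": 0, "ry": 0, "rz": 0, "claw": 0}, {"x": 0.0026, "y": 0.0084, "z": 0.14, "rx": 0, "ry": 0, "rz": 0, "claw": 0}, {"x": 0.0026, "y": 0.0084, "z": 0.167, "rx": 0, "ry": 0, "rz": 0, "claw": 0}, {"x": 0.0026, "y": 0.0084, "z": 0.167, "rx": 0, "ry": 0, "rz": 0, "claw": 0}, {"x": 0.0026, "y": 0.0084, "z": 0.167, "rx": 0, "ry": 0, "rz": 0, "claw": 0}]'

```text
time: 4.53
tool_pos: [0.5761, -0.0287, 0.1828]
tool_rot: [-3.14, 0.001, 0.544]
contact_force: [0.3, -0.2, -0.4]
opening: 0.0459
grip_force: 0.0
```

```bash
python3 -c "
from h import *
go([.5765,-.0288,.183],.542)
im,d=read_camera('wrist');cv2.imwrite('pics/w2.png',im[60:,160:500])"
```

```text
shift [ 0.0004  0.0003 -0.0003] turn [-0.0018  0.0018  0.0024]
```

View pics/w2.png

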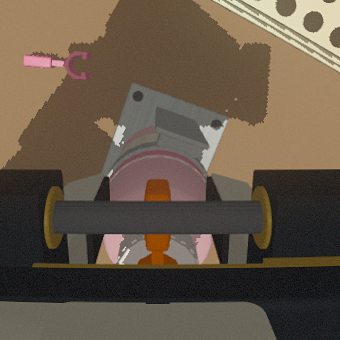

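The crop shows the orange pad (crop row 200, col 158) midway between the open fingers, with nothing touching. Now I close.

Request:
step_arm --squeeze 35 --steps '[{"x": 0, "y": 0, "z": 0, "rx": 0, "ry": 0, "rz": 0, "claw": -1}, {"x": 0, "y": 0, "z": 0, "rx": 0, "ry": 0, "rz": 0, "claw": -1}, {"x": 0, "y": 0, "z": 0, "rx": 0, "ry": 0, "rz": 0, "claw": -1}, {"x": 0, "y": 0, "z": 0, "rx": 0, "ry": 0, "rz": 0, "claw": -1}, {"x": 0, "y": 0, "z": 0, "rx": 0, "ry": 0, "rz": 0, "claw": -1}, {"x": 0, "y": 0, "z": 0, "rx": 0, "ry": 0, "rz": 0, "claw": -1}]'

```text
time: 5.08
tool_pos: [0.5766, -0.0288, 0.1835]
tool_rot: [3.141, -0.0, 0.544]
contact_force: [0.1, -0.2, -0.3]
opening: 0.0107
grip_force: 0.0
```

Request:
step_arm --steps '[{"x": 0, "y": 0, "z": 0, "rx": 0, "ry": 0, "rz": 0, "claw": -1}, {"x": 0, "y": 0, "z": 0, "rx": 0, "ry": 0, "rz": 0, "claw": -1}, {"x": 0, "y": 0, "z": 0, "rx": 0, "ry": 0, "rz": 0, "claw": -1}]'

```text
time: 5.33
tool_pos: [0.5766, -0.0288, 0.1834]
tool_rot: [3.141, -0.0, 0.544]
contact_force: [0.6, 0.2, 3.0]
opening: 0.0096
grip_force: 35.0
```

Gripped. I pull level along tool +x, 60 mm.

Request:
step_arm --steps '[{"x": 0.008, "y": 0, "z": 0, "rx": 0, "ry": 0, "rz": 0, "claw": -1}, {"x": 0.016, "y": 0, "z": 0, "rx": 0, "ry": 0, "rz": 0, "claw": -1}, {"x": 0.024, "y": 0, "z": 0, "rx": 0, "ry": 0, "rz": 0, "claw": -1}, {"x": 0.032, "y": 0, "z": 0, "rx": 0, "ry": 0, "rz": 0, "claw": -1}, {"x": 0.04, "y": 0, "z": 0, "rx": 0, "ry": 0, "rz": 0, "claw": -1}, {"x": 0.05, "y": 0, "z": 0, "rx": 0, "ry": 0, "rz": 0, "claw": -1}, {"x": 0.06, "y": 0, "z": 0, "rx": 0, "ry": 0, "rz": 0, "claw": -1}, {"x": 0.07, "y": 0, "z": 0, "rx": 0, "ry": 0, "rz": 0, "claw": -1}, {"x": 0.08, "y": 0, "z": 0, "rx": 0, "ry": 0, "rz": 0, "claw": -1}, {"x": 0.08, "y": 0, "z": 0, "rx": 0, "ry": 0, "rz": 0, "claw": -1}, {"x": 0.08, "y": 0, "z": 0, "rx": 0, "ry": 0, "rz": 0, "claw": -1}]'

```text
time: 6.25
tool_pos: [0.628, 0.0025, 0.1829]
tool_rot: [-3.141, 0.0, 0.544]
contact_force: [0.0, -0.2, -1.0]
opening: 0.0102
grip_force: 35.0
```

Run:
```python
from h import *
pz=pose();print(pz[1]);im,d=read_camera('wrist');cv2.imwrite('pics/w3.png',im)
h=cv2.cvtColor(im,cv2.COLOR_BGR2HSV);m=(h[...,0]>=5)&(h[...,0]<=18)&(h[...,1]>190)&(h[...,2]>70)
rc=np.argwhere(m);P=pts('wrist',rc,d,pz);q=P[abs(P[:,2]-.2)<.02];T=(q-pz[1])@pz[0]
print(len(q),T.min(0),T.max(0))
# tray rim by top camera, blue
im,d=read_camera('top');h=cv2.cvtColor(im,cv2.COLOR_BGR2HSV);m=(h[...,0]>105)&(h[...,0]<125)&(h[...,1]>120);m[:,260:]=0
P=pts('top',np.argwhere(m),d);q=P[(P[:,2]>.044)&(P[:,2]<.056)]
print(len(q),cv2.minAreaRect((q[:,:2]*1000).astype(np.float32)))
```

```text
[0.62803298 0.00254246 0.1829072 ]
1142 [-0.03018233 -0.00631059 -0.02913402] [ 0.01100306  0.00571489 -0.00329795]
246 ((521.37890625, 317.3666076660156), (159.33932495117188, 118.50456237792969), 82.53255462646484)
```

View pics/w3.png

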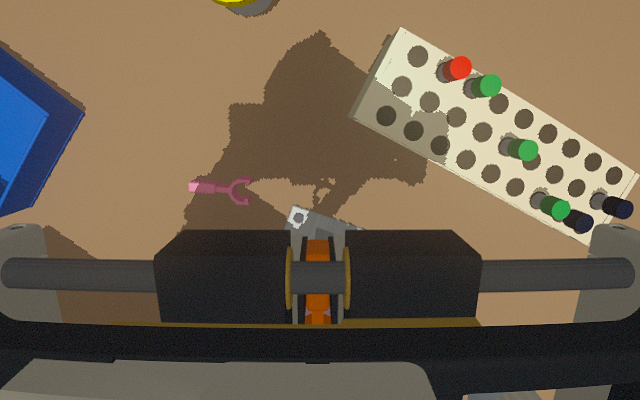

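Clip held, clear of the head, jaws empty of the stem. Carry it to the tray.

```bash
python3 -c "
from h import *
go([.538,.327,.19],.544);go([.538,.327,.013],.544)"
```

```text
shift [ 0.1217 -0.4324 -0.0091] turn [-0.0003  0.0004 -0.0004]
shift [ 0.1218 -0.4324  0.2269] turn [-0.0003  0.0004 -0.0004]
```

Request:
step_arm --steps '[{"x": 0.014, "y": -0.05, "z": -0.009, "rx": 0, "ry": 0, "rz": 0, "claw": -1}, {"x": 0.028, "y": -0.1, "z": -0.009, "rx": 0, "ry": 0, "rz": 0, "claw": -1}, {"x": 0.042, "y": -0.15, "z": -0.009, "rx": 0, "ry": 0, "rz": 0, "claw": -1}, {"x": 0.056, "y": -0.2, "z": -0.009, "rx": 0, "ry": 0, "rz": 0, "claw": -1}, {"x": 0.07, "y": -0.25, "z": -0.009, "rx": 0, "ry": 0, "rz": 0, "claw": -1}, {"x": 0.084, "y": -0.3, "z": -0.009, "rx": 0, "ry": 0, "rz": 0, "claw": -1}, {"x": 0.098, "y": -0.35, "z": -0.009, "rx": 0, "ry": 0, "rz": 0, "claw": -1}, {"x": 0.112, "y": -0.4, "z": -0.009, "rx": 0, "ry": 0, "rz": 0, "claw": -1}, {"x": 0.122, "y": -0.432, "z": -0.009, "rx": 0, "ry": 0, "rz": 0, "claw": -1}, {"x": 0.122, "y": -0.432, "z": 0, "rx": 0, "ry": 0, "rz": 0, "claw": -1}, {"x": 0.122, "y": -0.432, "z": 0.05, "rx": 0, "ry": 0, "rz": 0, "claw": -1}, {"x": 0.122, "y": -0.432, "z": 0.1, "rx": 0, "ry": 0, "rz": 0, "claw": -1}]'

```text
time: 7.35
tool_pos: [0.5397, 0.3275, 0.1095]
tool_rot: [3.141, -0.006, 0.545]
contact_force: [1.0, 0.2, -0.5]
opening: 0.0096
grip_force: 35.0
```

Run:
```python
from h import *
go([.538,.327,.013],.544)
im,d=read_camera('top');cv2.imwrite('pics/t2.png',cv2.resize(im[150:330,140:360],None,fx=3,fy=3))
```

```text
shift [-0.003  -0.0008  0.1286] turn [ 0.0013 -0.0075  0.0008]
```

View pics/t2.png

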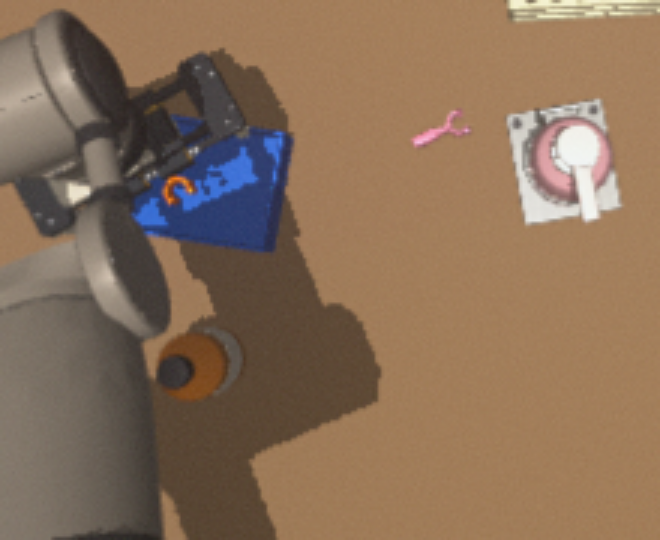

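The orange collar shows over the tray at crop (178,190). I lower, open, and retreat.

Request:
step_arm --steps '[{"x": 0, "y": 0, "z": 0.03, "rx": 0, "ry": 0, "rz": 0, "claw": -1}, {"x": 0, "y": 0, "z": 0.06, "rx": 0, "ry": 0, "rz": 0, "claw": -1}, {"x": 0, "y": 0, "z": 0.09, "rx": 0, "ry": 0, "rz": 0, "claw": -1}, {"x": 0, "y": 0, "z": 0.11, "rx": 0, "ry": 0, "rz": 0, "claw": -1}, {"x": 0, "y": 0, "z": 0.125, "rx": 0, "ry": 0, "rz": 0, "claw": -1}, {"x": 0, "y": 0, "z": 0.125, "rx": 0, "ry": 0, "rz": 0, "claw": -1}, {"x": 0, "y": 0, "z": 0.125, "rx": 0, "ry": 0, "rz": 0, "claw": -0.2}, {"x": 0, "y": 0, "z": 0.125, "rx": 0, "ry": 0, "rz": 0, "claw": -0.2}, {"x": 0, "y": 0, "z": 0.125, "rx": 0, "ry": 0, "rz": 0, "claw": -0.2}, {"x": 0, "y": 0, "z": 0.125, "rx": 0, "ry": 0, "rz": 0, "claw": -0.2}, {"x": 0, "y": 0, "z": 0.125, "rx": 0, "ry": 0, "rz": 0, "claw": -0.2}, {"x": 0, "y": 0, "z": 0.125, "rx": 0, "ry": 0, "rz": 0, "claw": -0.2}]'

```text
time: 8.4
tool_pos: [0.5388, 0.327, 0.0151]
tool_rot: [3.142, -0.001, 0.544]
contact_force: [-0.5, -1.7, -0.2]
opening: 0.036
grip_force: 0.0
```

Request:
step_arm --steps '[{"x": 0, "y": 0, "z": -0.04, "rx": 0, "ry": 0, "rz": 0, "claw": -0.2}, {"x": 0, "y": 0, "z": -0.09, "rx": 0, "ry": 0, "rz": 0, "claw": -0.2}, {"x": 0, "y": 0, "z": -0.14, "rx": 0, "ry": 0, "rz": 0, "claw": -0.2}, {"x": 0, "y": 0, "z": -0.19, "rx": 0, "ry": 0, "rz": 0, "claw": -0.2}, {"x": 0, "y": 0, "z": -0.24, "rx": 0, "ry": 0, "rz": 0, "claw": -0.2}, {"x": 0, "y": 0, "z": -0.29, "rx": 0, "ry": 0, "rz": 0, "claw": -0.2}, {"x": 0, "y": 0, "z": -0.34, "rx": 0, "ry": 0, "rz": 0, "claw": -1}, {"x": 0, "y": 0, "z": -0.34, "rx": 0, "ry": 0, "rz": 0, "claw": -1}]'

```text
time: 9.07
tool_pos: [0.541, 0.3281, 0.2789]
tool_rot: [3.14, -0.015, 0.544]
contact_force: [0.7, -0.4, 0.8]
opening: 0.0276
grip_force: 0.0
```

Run:
```python
from h import *
pz=pose();im,d=read_camera('wrist');cv2.imwrite('pics/w4.png',im)
h=cv2.cvtColor(im,cv2.COLOR_BGR2HSV);m=(h[...,0]>=5)&(h[...,0]<=18)&(h[...,1]>190)&(h[...,2]>70)
P=pts('wrist',np.argwhere(m),d,pz);q=P[P[:,2]<.06];print(len(q),q.min(0),q.max(0))
go([.542,-.0505,.28],.544)
```

```text
Traceback (most recent call last):
ValueError: zero-size array to reduction operation minimum which has no identity
```

View pics/w4.png

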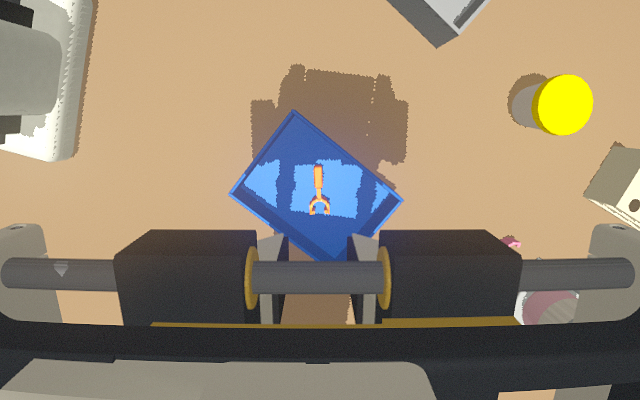

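The clip lies in the tray, at about (318,190) in this view. I shut the fingers and go above the pump head.

```bash
python3 -c "
from h import *
go([.542,-.0505,.285],.544);go([.542,-.0505,.245],.544)"
```

```text
shift [-0.2586  0.4328 -0.0156] turn [ 0.0015 -0.0129 -0.0003]
shift [-0.2592  0.4328  0.0377] turn [ 0.0015 -0.0129 -0.0003]
```

Request:
step_arm --squeeze 10 --steps '[{"x": -0.025, "y": 0.042, "z": -0.016, "rx": 0, "ry": 0, "rz": 0, "claw": -1}, {"x": -0.05, "y": 0.084, "z": -0.016, "rx": 0, "ry": 0, "rz": 0, "claw": -1}, {"x": -0.075, "y": 0.126, "z": -0.016, "rx": 0, "ry": 0, "rz": 0, "claw": -1}, {"x": -0.1, "y": 0.168, "z": -0.016, "rx": 0, "ry": 0, "rz": 0, "claw": -1}, {"x": -0.125, "y": 0.21, "z": -0.016, "rx": 0, "ry": 0, "rz": 0, "claw": -1}, {"x": -0.15, "y": 0.252, "z": -0.016, "rx": 0, "ry": 0, "rz": 0, "claw": -1}, {"x": -0.175, "y": 0.294, "z": -0.016, "rx": 0, "ry": 0, "rz": 0, "claw": -1}, {"x": -0.2, "y": 0.336, "z": -0.016, "rx": 0, "ry": 0, "rz": 0, "claw": -1}, {"x": -0.225, "y": 0.378, "z": -0.016, "rx": 0, "ry": 0, "rz": 0, "claw": -1}, {"x": -0.25, "y": 0.42, "z": -0.016, "rx": 0, "ry": 0, "rz": 0, "claw": -1}, {"x": -0.259, "y": 0.433, "z": -0.016, "rx": 0, "ry": 0, "rz": 0, "claw": -1}, {"x": -0.259, "y": 0.433, "z": -0.016, "rx": 0, "ry": 0, "rz": 0, "claw": -1}]'

```text
time: 10.12
tool_pos: [0.5397, -0.0543, 0.2803]
tool_rot: [-3.141, 0.002, 0.539]
contact_force: [0.6, 0.1, -0.9]
opening: 0.0008
grip_force: 0.0
```

Run:
```python
from h import *
go([.542,-.0505,.236],.544);print(robot.observe()['tool_pos'],robot.observe()['contact_force'])
im,d=read_camera('top');h=cv2.cvtColor(im,cv2.COLOR_BGR2HSV)
o=orange(im);o[:,260:]=0;P=pts('top',np.argwhere(o),d);q=P[abs(P[:,0]-.52)<.08];print(len(q),q.mean(0),q.min(0),q.max(0))
```

```text
shift [ 0.0054 -0.0027  0.0591] turn [-0.0012  0.0022 -0.0059]
[ 0.53968875 -0.0543194   0.28032107] [ 0.59367498  0.14065791 -0.86463577]
21 [0.53341274 0.32100777 0.02336889] [0.50341699 0.31088224 0.0185237 ] [0.54554621 0.32883989 0.02694825]
```

Request:
step_arm --steps '[{"x": 0.003, "y": 0, "z": 0.02, "rx": 0, "ry": 0, "rz": 0, "claw": -1}, {"x": 0.003, "y": 0, "z": 0.04, "rx": 0, "ry": 0, "rz": 0, "claw": -1}, {"x": 0.003, "y": 0, "z": 0.055, "rx": 0, "ry": 0, "rz": 0, "claw": -1}, {"x": 0.003, "y": 0, "z": 0.055, "rx": 0, "ry": 0, "rz": 0, "claw": -1}, {"x": 0.003, "y": 0, "z": 0.055, "rx": 0, "ry": 0, "rz": 0, "claw": -1}]'

```text
time: 10.58
tool_pos: [0.5419, -0.0488, 0.2398]
tool_rot: [-3.14, 0.001, 0.545]
contact_force: [0.3, 0.5, 0.5]
opening: 0.0004
grip_force: 0.0
```

```bash
python3 -c "
from h import *
go([.542,-.0505,.222],.544)
s=robot.observe();print(s['tool_pos'],s['contact_force'])"
```

```text
shift [-0.0011  0.002   0.0237] turn [-0.002   0.0011  0.0016]
[ 0.54192982 -0.04882063  0.23975045] [0.25667459 0.47885974 0.50477442]
```

Request:
step_arm --steps '[{"x": -0.001, "y": 0.002, "z": 0.002, "rx": 0, "ry": 0, "rz": 0, "claw": -1}, {"x": -0.001, "y": 0.002, "z": 0.004, "rx": 0, "ry": 0, "rz": 0, "claw": -1}, {"x": -0.001, "y": 0.002, "z": 0.006, "rx": 0, "ry": 0, "rz": 0, "claw": -1}, {"x": -0.001, "y": 0.002, "z": 0.008, "rx": 0, "ry": 0, "rz": 0, "claw": -1}, {"x": -0.001, "y": 0.002, "z": 0.01, "rx": 0, "ry": 0, "rz": 0, "claw": -1}, {"x": -0.001, "y": 0.002, "z": 0.012, "rx": 0, "ry": 0, "rz": 0, "claw": -1}, {"x": -0.001, "y": 0.002, "z": 0.014, "rx": 0, "ry": 0, "rz": 0, "claw": -1}, {"x": -0.001, "y": 0.002, "z": 0.016, "rx": 0, "ry": 0, "rz": 0, "claw": -1}, {"x": -0.001, "y": 0.002, "z": 0.018, "rx": 0, "ry": 0, "rz": 0, "claw": -1}, {"x": -0.001, "y": 0.002, "z": 0.02, "rx": 0, "ry": 0, "rz": 0, "claw": -1}, {"x": -0.001, "y": 0.002, "z": 0.022, "rx": 0, "ry": 0, "rz": 0, "claw": -1}, {"x": -0.001, "y": 0.002, "z": 0.022, "rx": 0, "ry": 0, "rz": 0, "claw": -1}]'

```text
time: 11.58
tool_pos: [0.5424, -0.0521, 0.2235]
tool_rot: [3.142, -0.0, 0.544]
contact_force: [-0.4, 0.1, 2.5]
opening: 0.0
grip_force: 1.5
```

Spring contact is about 2.5 N. I continue in 1 mm increments.

Request:
step_arm --steps '[{"x": 0, "y": 0, "z": 0.001, "rx": 0, "ry": 0, "rz": 0, "claw": -1}, {"x": 0, "y": 0, "z": 0.002, "rx": 0, "ry": 0, "rz": 0, "claw": -1}, {"x": 0, "y": 0, "z": 0.003, "rx": 0, "ry": 0, "rz": 0, "claw": -1}, {"x": 0, "y": 0, "z": 0.003, "rx": 0, "ry": 0, "rz": 0, "claw": -1}]'

```text
time: 11.92
tool_pos: [0.5424, -0.0521, 0.2214]
tool_rot: [3.142, -0.0, 0.544]
contact_force: [0.4, -0.5, 3.9]
opening: 0.0005
grip_force: 1.6
```

Request:
step_arm --steps '[{"x": 0, "y": 0, "z": 0.0007, "rx": 0, "ry": 0, "rz": 0, "claw": -1}, {"x": 0, "y": 0, "z": 0.0014, "rx": 0, "ry": 0, "rz": 0, "claw": -1}, {"x": 0, "y": 0, "z": 0.0014, "rx": 0, "ry": 0, "rz": 0, "claw": -1}]'

```text
time: 12.17
tool_pos: [0.5424, -0.0521, 0.2204]
tool_rot: [3.142, -0.0, 0.544]
contact_force: [-0.7, 0.3, 3.4]
opening: 0.0004
grip_force: 1.7
```

Request:
step_arm --steps '[{"x": 0, "y": 0, "z": 0.0007, "rx": 0, "ry": 0, "rz": 0, "claw": -1}, {"x": 0, "y": 0, "z": 0.0014, "rx": 0, "ry": 0, "rz": 0, "claw": -1}, {"x": 0, "y": 0, "z": 0.0014, "rx": 0, "ry": 0, "rz": 0, "claw": -1}]'

```text
time: 12.42
tool_pos: [0.5424, -0.0521, 0.2193]
tool_rot: [3.142, -0.0, 0.544]
contact_force: [0.4, 0.4, 3.8]
opening: 0.0003
grip_force: 1.7
```

Request:
step_arm --steps '[{"x": 0, "y": 0, "z": 0.0007, "rx": 0, "ry": 0, "rz": 0, "claw": -1}, {"x": 0, "y": 0, "z": 0.0014, "rx": 0, "ry": 0, "rz": 0, "claw": -1}, {"x": 0, "y": 0, "z": 0.0014, "rx": 0, "ry": 0, "rz": 0, "claw": -1}]'

```text
time: 12.67
tool_pos: [0.5424, -0.0521, 0.2182]
tool_rot: [3.142, -0.0, 0.544]
contact_force: [0.5, 0.1, 3.0]
opening: 0.0005
grip_force: 1.8
```

Request:
step_arm --steps '[{"x": 0, "y": 0, "z": 0.0007, "rx": 0, "ry": 0, "rz": 0, "claw": -1}, {"x": 0, "y": 0, "z": 0.0014, "rx": 0, "ry": 0, "rz": 0, "claw": -1}, {"x": 0, "y": 0, "z": 0.0014, "rx": 0, "ry": 0, "rz": 0, "claw": -1}]'

```text
time: 12.92
tool_pos: [0.5424, -0.0521, 0.2172]
tool_rot: [3.142, -0.0, 0.544]
contact_force: [0.2, 0.9, 3.2]
opening: 0.0003
grip_force: 1.9
```

Request:
step_arm --steps '[{"x": 0, "y": 0, "z": 0.0007, "rx": 0, "ry": 0, "rz": 0, "claw": -1}, {"x": 0, "y": 0, "z": 0.0014, "rx": 0, "ry": 0, "rz": 0, "claw": -1}, {"x": 0, "y": 0, "z": 0.0014, "rx": 0, "ry": 0, "rz": 0, "claw": -1}]'

```text
time: 13.17
tool_pos: [0.5424, -0.0521, 0.2161]
tool_rot: [3.142, -0.0, 0.544]
contact_force: [-0.2, 0.5, 5.0]
opening: 0.0001
grip_force: 1.9
```

Request:
step_arm --steps '[{"x": 0, "y": 0, "z": 0.0005, "rx": 0, "ry": 0, "rz": 0, "claw": -1}, {"x": 0, "y": 0, "z": 0.001, "rx": 0, "ry": 0, "rz": 0, "claw": -1}, {"x": 0, "y": 0, "z": 0.001, "rx": 0, "ry": 0, "rz": 0, "claw": -1}]'

```text
time: 13.42
tool_pos: [0.5424, -0.0521, 0.2154]
tool_rot: [3.142, -0.0, 0.544]
contact_force: [0.7, 0.2, 4.6]
opening: 0.0002
grip_force: 2.0
```

Request:
step_arm --steps '[{"x": 0, "y": 0, "z": 0.0007, "rx": 0, "ry": 0, "rz": 0, "claw": -1}, {"x": 0, "y": 0, "z": 0.0014, "rx": 0, "ry": 0, "rz": 0, "claw": -1}, {"x": 0, "y": 0, "z": 0.0014, "rx": 0, "ry": 0, "rz": 0, "claw": -1}]'

```text
time: 13.67
tool_pos: [0.5424, -0.0521, 0.2144]
tool_rot: [3.142, -0.0, 0.544]
contact_force: [0.4, -0.3, 4.4]
opening: 0.0005
grip_force: 2.0
```

Request:
step_arm --steps '[{"x": 0, "y": 0, "z": 0.0007, "rx": 0, "ry": 0, "rz": 0, "claw": -1}, {"x": 0, "y": 0, "z": 0.0014, "rx": 0, "ry": 0, "rz": 0, "claw": -1}, {"x": 0, "y": 0, "z": 0.0014, "rx": 0, "ry": 0, "rz": 0, "claw": -1}]'

```text
time: 13.92
tool_pos: [0.5424, -0.0521, 0.2133]
tool_rot: [3.142, -0.0, 0.544]
contact_force: [0.1, 0.3, 3.7]
opening: 0.0006
grip_force: 2.1
```

Request:
step_arm --steps '[{"x": 0, "y": 0, "z": 0.0007, "rx": 0, "ry": 0, "rz": 0, "claw": -1}, {"x": 0, "y": 0, "z": 0.0014, "rx": 0, "ry": 0, "rz": 0, "claw": -1}, {"x": 0, "y": 0, "z": 0.0014, "rx": 0, "ry": 0, "rz": 0, "claw": -1}]'

```text
time: 14.17
tool_pos: [0.5424, -0.0521, 0.2122]
tool_rot: [3.142, -0.0, 0.544]
contact_force: [1.0, -1.3, 4.6]
opening: -0.0002
grip_force: 2.2
```

Request:
step_arm --steps '[{"x": 0, "y": 0, "z": 0.0007, "rx": 0, "ry": 0, "rz": 0, "claw": -1}, {"x": 0, "y": 0, "z": 0.0014, "rx": 0, "ry": 0, "rz": 0, "claw": -1}, {"x": 0, "y": 0, "z": 0.0014, "rx": 0, "ry": 0, "rz": 0, "claw": -1}]'

```text
time: 14.42
tool_pos: [0.5424, -0.0521, 0.2112]
tool_rot: [3.142, -0.0, 0.544]
contact_force: [1.5, -0.1, 3.7]
opening: 0.0007
grip_force: 2.2
```

Request:
step_arm --steps '[{"x": 0, "y": 0, "z": 0.0007, "rx": 0, "ry": 0, "rz": 0, "claw": -1}, {"x": 0, "y": 0, "z": 0.0014, "rx": 0, "ry": 0, "rz": 0, "claw": -1}, {"x": 0, "y": 0, "z": 0.0014, "rx": 0, "ry": 0, "rz": 0, "claw": -1}]'

```text
time: 14.67
tool_pos: [0.5424, -0.0521, 0.2104]
tool_rot: [3.141, -0.0, 0.544]
contact_force: [0.1, -0.2, 5.5]
opening: 0.0008
grip_force: 3.0
```

Request:
step_arm --steps '[{"x": 0, "y": 0, "z": 0.0004, "rx": 0, "ry": 0, "rz": 0, "claw": -1}, {"x": 0, "y": 0, "z": 0.0004, "rx": 0, "ry": 0, "rz": 0, "claw": -1}]'

```text
time: 14.83
tool_pos: [0.5424, -0.0521, 0.2103]
tool_rot: [3.141, -0.0, 0.544]
contact_force: [0.2, -0.6, 7.1]
opening: 0.0005
grip_force: 3.8
```

Request:
step_arm --steps '[{"x": 0, "y": 0, "z": 0.0004, "rx": 0, "ry": 0, "rz": 0, "claw": -1}, {"x": 0, "y": 0, "z": 0.0008, "rx": 0, "ry": 0, "rz": 0, "claw": -1}, {"x": 0, "y": 0, "z": 0.0008, "rx": 0, "ry": 0, "rz": 0, "claw": -1}]'

```text
time: 15.08
tool_pos: [0.5424, -0.0521, 0.2103]
tool_rot: [3.141, -0.001, 0.544]
contact_force: [-2.2, 0.1, 11.0]
opening: 0.0006
grip_force: 5.5
```

A little more, for about 15 N, then I hold it for over a second.

Request:
step_arm --steps '[{"x": 0, "y": 0, "z": 0.0005, "rx": 0, "ry": 0, "rz": 0, "claw": -1}, {"x": 0, "y": 0, "z": 0.0008, "rx": 0, "ry": 0, "rz": 0, "claw": -1}, {"x": 0, "y": 0, "z": 0.0008, "rx": 0, "ry": 0, "rz": 0, "claw": -1}, {"x": 0, "y": 0, "z": 0.0008, "rx": 0, "ry": 0, "rz": 0, "claw": -1}]'

```text
time: 15.42
tool_pos: [0.5425, -0.0521, 0.2103]
tool_rot: [3.14, -0.001, 0.544]
contact_force: [-2.3, 0.3, 14.0]
opening: 0.001
grip_force: 7.1
```

Request:
step_arm --steps '[{"x": 0, "y": 0, "z": 0, "rx": 0, "ry": 0, "rz": 0, "claw": -1}, {"x": 0, "y": 0, "z": 0, "rx": 0, "ry": 0, "rz": 0, "claw": -1}, {"x": 0, "y": 0, "z": 0, "rx": 0, "ry": 0, "rz": 0, "claw": -1}, {"x": 0, "y": 0, "z": 0, "rx": 0, "ry": 0, "rz": 0, "claw": -1}, {"x": 0, "y": 0, "z": 0, "rx": 0, "ry": 0, "rz": 0, "claw": -1}, {"x": 0, "y": 0, "z": 0, "rx": 0, "ry": 0, "rz": 0, "claw": -1}, {"x": 0, "y": 0, "z": 0, "rx": 0, "ry": 0, "rz": 0, "claw": -1}, {"x": 0, "y": 0, "z": 0, "rx": 0, "ry": 0, "rz": 0, "claw": -1}, {"x": 0, "y": 0, "z": 0, "rx": 0, "ry": 0, "rz": 0, "claw": -1}, {"x": 0, "y": 0, "z": 0, "rx": 0, "ry": 0, "rz": 0, "claw": -1}, {"x": 0, "y": 0, "z": 0, "rx": 0, "ry": 0, "rz": 0, "claw": -1}, {"x": 0, "y": 0, "z": 0, "rx": 0, "ry": 0, "rz": 0, "claw": -1}]'

```text
time: 16.42
tool_pos: [0.5425, -0.0521, 0.2103]
tool_rot: [3.14, -0.001, 0.544]
contact_force: [-2.8, -0.7, 14.6]
opening: 0.0003
grip_force: 7.1
```

Held at about 14.5 N for over a second. I rise straight up and clear.

Request:
step_arm --steps '[{"x": 0, "y": 0, "z": -0.005, "rx": 0, "ry": 0, "rz": 0, "claw": -1}, {"x": 0, "y": 0, "z": -0.01, "rx": 0, "ry": 0, "rz": 0, "claw": -1}, {"x": 0, "y": 0, "z": -0.02, "rx": 0, "ry": 0, "rz": 0, "claw": -1}, {"x": 0, "y": 0, "z": -0.03, "rx": 0, "ry": 0, "rz": 0, "claw": -1}, {"x": 0, "y": 0, "z": -0.05, "rx": 0, "ry": 0, "rz": 0, "claw": -1}, {"x": 0, "y": 0, "z": -0.09, "rx": 0, "ry": 0, "rz": 0, "claw": -1}, {"x": 0, "y": 0, "z": -0.13, "rx": 0, "ry": 0, "rz": 0, "claw": -1}, {"x": 0, "y": 0, "z": -0.15, "rx": 0, "ry": 0, "rz": 0, "claw": -1}, {"x": 0, "y": 0, "z": -0.15, "rx": 0, "ry": 0, "rz": 0, "claw": -1}, {"x": 0, "y": 0, "z": -0.15, "rx": 0, "ry": 0, "rz": 0, "claw": -1}]'

```text
time: 17.25
tool_pos: [0.5421, -0.052, 0.3213]
tool_rot: [-3.141, 0.0, 0.544]
contact_force: [0.1, -0.2, -0.4]
opening: 0.0006
grip_force: 0.0
```

Run:
```python
from h import *
s=robot.observe();print(s['tool_pos'],s['contact_force'])
im,d=read_camera('scene');h=cv2.cvtColor(im,cv2.COLOR_BGR2HSV)
k=np.zeros(im.shape[:2],bool);k[150:215,300:335]=1
P=pts('scene',np.argwhere(k&(h[...,1]<50)&(h[...,2]>150)),d);q=P[(P[:,2]>.21)&(P[:,2]<.245)&(abs(P[:,0]-.543)<.012)];print('head z',len(q),np.percentile(q[:,2],[25,50,90]))
o=orange(im);o[:,:380]=0;P=pts('scene',np.argwhere(o),d);q=P[(abs(P[:,1]-.32)<.06)&(abs(P[:,0]-.52)<.06)];print('clip',len(q),q.mean(0) if len(q) else '')
```

```text
[ 0.542095   -0.05196185  0.32134687] [ 0.13877757 -0.22632442 -0.38981475]Traceback (most recent call last):
  File "<stdin>", line 5, in <module>
    return _quantile_unchecked(
        a, q, axis, out, overwrite_input, method, keepdims, weights)
    return _ureduce(a,
                    func=_quantile_ureduce_func,
    ...<5 lines>...
                    overwrite_input=overwrite_input,
                    method=method)
    r = func(a, **kwargs)
    result = _quantile(arr,
                       quantiles=q,
    ...<2 lines>...
                       out=out,
                       weights=wgt)
    slices_having_nans = np.isnan(arr[-1, ...])
                                  ~~~^^^^^^^^^
IndexError: index -1 is out of bounds for axis 0 with size 0
```

Run:
```python
from h import *
im,d=read_camera('scene');rc=np.argwhere(np.ones(im.shape[:2],bool))
P=pts('scene',rc,d);q=P[(P[:,2]>.2)&(P[:,2]<.26)&(np.hypot(P[:,0]-.542,P[:,1]+.0505)<.014)];print('head',len(q),np.percentile(q[:,2],[25,50,90]) if len(q) else '')
cv2.imwrite('pics/s3.png',cv2.resize(im[120:330,190:510],None,fx=2.4,fy=2.4))
```

```text
head 87 [0.2295103  0.23025716 0.23156839]
```

View pics/s3.png

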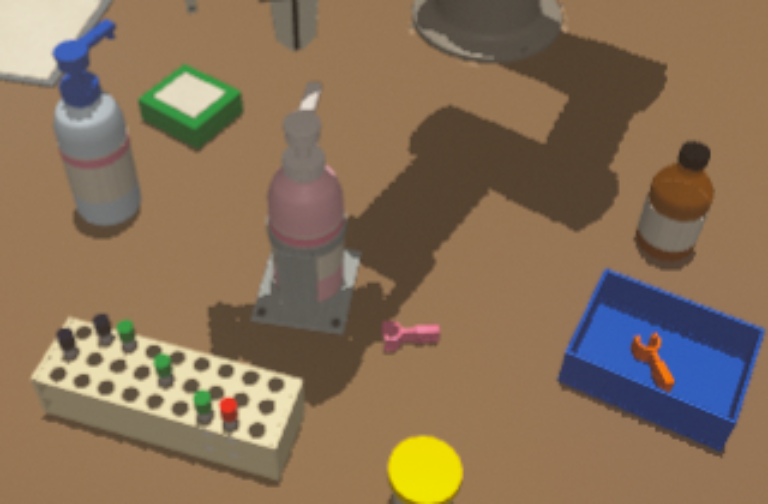

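The clip lies in the tray (crop 652,360). The head is back up, reading 0.230 m, the same as this camera read before the press. The bystanders are in place.

```bash
python3 -c "
from cell import robot
print(robot.hand_in())"
```

```text
the job is handed in; nothing more can be done
None
```

I handed the job in without a verdict shown: the orange clip lies in the blue tray, the pump head was held on its stop at about 14.5 N for over a second and is back up, and nothing else on the bench looks moved.

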